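Scale calibration: load the check weight, fit the knob and keep it pressed

ROBOT

A 6-joint arm with a two-finger parallel gripper is mounted at the origin on a cart in front of the work surface, level with it; the furniture and walls round the work are solid. World frame = base frame: x ahead of the robot, y to its left, z up, the work surface at z = 0. Lengths are in mm, angles in rad, forces in N, time in s.
With the tool pointing down it reaches from about 300 to 875 mm from the base axis. Payload 6.4 kg.
Tool frame: the origin (TCP) lies at the very end of the fingers, on their centre line; the grasp point (between the pads) lies behind it (grasp_offset is the z of the grasp point in the tool frame, in mm); z points along the fingers, y is the line along which they close (so a half turn about z gives the same grasp; the last joint's range is limited). The gripper opens to 88 mm and grips with 3 to 60 N. Pads are 18 mm wide; open, the fingers measure 123 mm over their backs; the gripper's body (75 mm by 187 mm) begins 45 mm behind the grasp point.
Start: joints at [-1.515, 0.181, 1.607, -0, 1.354, -0.206], TCP at [148.837, -555.418, 238.714] pointing down, gripper open.
Joint ranges: [-2.99, 2.99], [-0.89, 2.07], [0.3, 2.58], [-1.14, 4.28], [0, 2.63], [-3.12, 3.12]. Speed limits (rad/s): [2.57, 2.57, 3.01, 3.14, 3.14, 3.14].

INTERFACE

Orientations are given as a unit quaternion [x, y, z, w].
In Python, from rig import state, capture, hand_in, grasp_offset gives the robot as it stands.
- The arm moves only by the tool carry_out, never from a script. Its arguments are lists of equal length, an entry for each row: "linear": the shift along the tool's x, y, z in cm, a list of three; "delta_rot": the turn, a rotation vector about the tool's x, y, z in rad, a list of three. In form: {"linear": [[tx, ty, tz], ...], "delta_rot": [[ax, ay, az], ...]}. A call has 1 to 12 rows; each row shifts and turns the commanded pose from where the row before left it, along the tool's axes as they then stand; what a row does not reach is not made up. A row lasts 1/8 s, in which the tool goes at most 62.5 mm and 10.7 degrees, less where a joint would pass 70% of its speed; a pose out of reach is approached as far as the arm can. A call with a gripper value outside its range is refused whole. "hand" is the finger opening in cm, from 0 to 8.81, set as the call begins (left out, the last holds). The fingers move at their own pace and stop on an object; "grip_force" is the grip in N (left out, the last holds). Time passes only in rows, so rows that do not move let the fingers close. It gives the time, the measured TCP pose, the force, the opening and the grip force at its end, in the units of the state.
- state(): the state, without advancing time (a new reading comes with each control period).
- capture(name): name is "scene" or "side" or "wrist"; returns a dict with "pixels" (400x640x3 uint8, blue, green, red), "intrinsics" (3x3 intrinsics, pixels), "position" and "orientation" of the camera in the world. Camera axes: x right, y down, z forward; pixel columns grow to the right and rows downward; lengths in mm; the calibration is good to about 2 mm. A picture is of the moment at which its call begins. There is no depth.
- hand_in(): hands the job in; it is judged then, once.
The state is a dict: "time_s": time; "q": joint angles; "joint_vel": joint speeds; "effort": joint torques, N m; "tool_pos": TCP position; "tcp_rot": TCP orientation; "force": force on the tool from outside, world axes, zero at the start; "torque": the same for the moment, N m; "gripper_width": opening from 0.0 (shut) to 1.0 (fully open); "grasp_force": force on a finger pad.
Only numpy, scipy, OpenCV 4.12 (cv2) and the standard library are available. Lean on these libraries where they do the work, as an engineer would, in place of code of your own. Each camera call takes 0.05 s, during which the arm holds its last target. There are 200 camera calls.

TASK

Calibrate the bench scale: gently stand the brass check weight upright in the middle of the round steel pan and let go of it. Then put the loose pointer knob on the brass D-shaft at the other end of the scale, turned so that its D-hole matches the flat of the shaft, push it fully home and keep pressing it so that the sprung shaft stays pushed all the way down; the program finishes while the gripper is still pressing the knob down. Leave the red circuit board, the small tin and the bottle where they are.

Things in the scene. Friction and masses are not known exactly. Their poses are not given: they have to be found in the camera images.
- scale: grey bench scale with a white top, fixed, 150 (x) by 260 (y) by 45 mm high; origin at the centre of its underside. The display is on its front (-x). The pan is at its +y end, axis 68 mm from the origin; the shaft at its -y end, axis 66 mm from the origin, both on the x = 0 line
- pan_centre (a point): centre of the upper face of the round steel pan (86 mm across, 5 mm thick, a thin blue circle 47 mm across round its middle); top face 65 mm above the table when empty. z points up
- pan (a joint): how far the pan has sunk, m: 0 empty, stop at 0.012; spring 800 N/m, strongly damped (60 N s/m), so it sinks some 3 to 4 mm under the check weight
- shaft_tip (a point): centre of the top of the brass D-shaft, 70 mm above the table when not pressed; z up; +x points to the side with the flat. Shaft 14 mm across, flat 3.5 mm from the axis; it stands 22 mm above a black disc 52 mm across whose white line points to the flat side (+x); the top 3 mm taper in by 2 mm all round. The shaft turns with the disc, but stiffly (0.4 N m)
- shaft (a joint): how far the shaft is pushed down, m: 0 up, hard stop at 0.005; spring about 1.7 N at first, 9 N at the stop
- dial_ring (a joint): angle of the disc and shaft about the vertical, rad: 0 when the flat faces the scale's +x, grows anticlockwise seen from above
- knob: loose black knob standing on the table, 0.05 kg; origin at the centre of its underside, z up. Round skirt 43 mm across, 18 mm high; on it an upright grey grip bar along the knob's x, 40 mm long, 14 mm thick, from 18 to 42 mm above the origin. A red line on the bar marks its +x end, which goes to the flat side of the shaft (knob x along shaft_tip x, within 8 degrees)
- knob_floor (a point): centre of the end of the D-shaped blind hole in the knob's underside, 15 mm above the knob's origin; it lies on shaft_tip when fully home. Hole 15 mm deep, 16 mm across, its flat 4.5 mm from the axis on the +x (red) side
- knob_pointer (a point): red end of the knob's bar, 20 mm along the knob's +x and 30 mm above its origin
- check_weight: brass check weight about 0.4 kg, standing upright on the table; origin at the centre of its underside. Cylinder 40 mm across up to 38 mm, neck 16 mm across from 41 to 46 mm, round head 24 mm across from 49 to 62 mm high
- guard_board: small red circuit board lying flat, 30 x 62 mm, 8 mm high, origin under its centre; leave alone
- flux_tin: small white tin with blue-grey lid, 28 mm across and high, origin under its centre; leave alone
- flux_bottle: cream bottle with red nozzle, standing, 30 mm across, 90 mm high, origin under its centre; leave alone

How it is judged (in metres and radians):
On the way, in this order (a step that is already met when the one before it is completed fails the run):
1. the check weight stands upright in the middle of the pan (within 10 mm), let go, and the pan has sunk under it (horizontal distance between check_weight and pan_centre below 0.01 m and z of check_weight in the frame of pan_centre between -0.003 and 0.003 m and angle between check_weight's own z axis and vertical below 0.1 rad and value of joint pan above 0.002 m and contact force between the fingers and check_weight below 0.1 N), for 0.2 s.
2. the knob sits on the D-shaft, its hole's end within 2.5 mm of the shaft's tip (distance between knob_floor and shaft_tip below 0.0025 m and x of knob_pointer in the frame of shaft_tip above 0.018 m), for 0.2 s.
At the end, for the whole second after the job is handed in: Knob fully on the D-shaft (hole end within 2.5 mm of the tip, red end over the flat, upright), fingers pressing it (over 3 N), shaft down more than 3.5 of 5 mm for the last second; check weight upright on the pan within 10 mm of its centre, untouched, pan sunk 2 to 7 mm (all of step 1 and all of step 2 and angle between knob's own z axis and vertical below 0.15 rad and value of joint shaft above 0.0035 m and contact force between the fingers and knob above 3 N and value of joint pan below 0.007 m and contact force between the arm and check_weight below 0.1 N); the arm keeps its last pose, push and grip.
It fails at once if the check weight was dropped or rammed on to the pan (pan driven down faster than 0.2 m/s) (velocity of joint pan above 0.2 m/s).
It fails at once if the red board, the tin or the bottle was pushed more than 20 mm (distance of any of guard_board, flux_tin, flux_bottle from where it was at the start of the episode above 0.02 m).
It also fails if it takes over 51 s, if anything falls off the work surface, if the arm or the gripper's body presses on something with over 40 N, if the wrist force passes 120 N, or if a joint passes its speed limit or range.

## Working session

There is one attempt and no reset: what is moved stays moved. The work goes in short steps, Python scripts to look and compute and a tool call to move; the robot and the scene stay as the last step left them, time stands still between calls to the robot, and variables do not carry over. Pictures are saved under pics/ and viewed, at most 10 in all, crops included, and the job is handed in when it is done.

Besides the shell and the picture viewer there is one more tool, called after ">>>" in YAML: its name, and indented under it one key for each argument. carry_out: Moves the arm, as the interface text tells. Its arguments: {"type":"object","properties":{"linear":{"type":"array"},"delta_rot":{"type":"array"},"hand":{"type":"number"},"grip_force":{"type":"number"}},"required":["linear","delta_rot"]}

```bash
mkdir -p pics; ls
python3 - <<'E'
from rig import *
import cv2,pickle,numpy as np
print(state(),grasp_offset)
d={}
for n in("scene","side","wrist"):
    c=capture(n);d[n]=c;cv2.imwrite(f"pics/{n}0.png",np.array(c["pixels"]));print(n,c["intrinsics"],c["position"],c["orientation"])
pickle.dump(d,open("c0.pkl","wb"))
E
```

```text
pics
{'time_s': 0.0, 'q': array([-1.51531699e+00,  1.81518262e-01,  1.60796295e+00, -1.02357406e-05,
        1.35377672e+00, -2.06273748e-01]), 'joint_vel': array([ 0.00120269, -0.000217  ,  0.00015934, -0.00190332,  0.00064145,
       -0.00168275]), 'effort': array([-2.65671886e-03, -4.33873737e+01, -3.41855371e+01,  7.00931344e-02,
        3.86584236e-02, -1.32730984e-04]), 'tool_pos': array([ 148.79479666, -554.88704509,  237.84470764]), 'tcp_rot': array([ 9.91447395e-01,  1.30504292e-01,  5.77367300e-05, -8.30653130e-04]), 'force': array([-0.03612201, -0.3920898 , -0.68450688]), 'torque': array([-0.02148817,  0.04792242, -0.03649844]), 'grasp_force': 0.0, 'gripper_width': 0.9993664838149839} -18.700000000000003
scene [[515.18312434   0.         315.05087235]
 [  0.         515.18312434 193.09438612]
 [  0.           0.           1.        ]] [-401.39562459 -774.66213256  644.27902757] [ 0.75859123 -0.38206438  0.22535742 -0.47726322]
side [[499.67485612   0.         312.76022744]
 [  0.         499.67485612 195.04317577]
 [  0.           0.           1.        ]] [ 459.83542825 1329.43367295  664.68656381] [-0.01257118  0.83259067 -0.55349469  0.01668442]
wrist [[280.17061482   0.         317.37867236]
 [  0.         280.17061482 195.14811999]
 [  0.           0.           1.        ]] [ 229.08918488 -533.62282209  384.26340592] [ 0.7829424  -0.60039699 -0.09956177  0.12888793]
```

View pics/scene0.png

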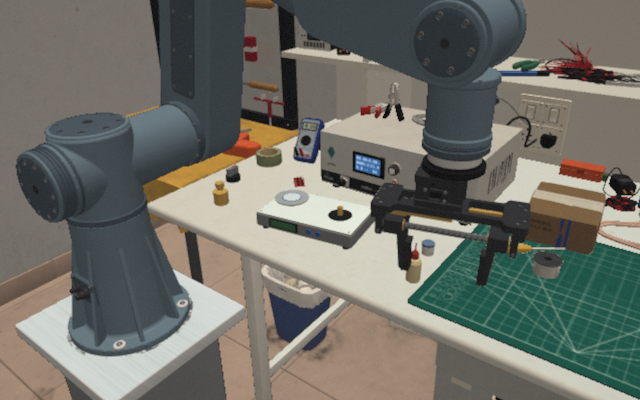

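View pics/side0.png

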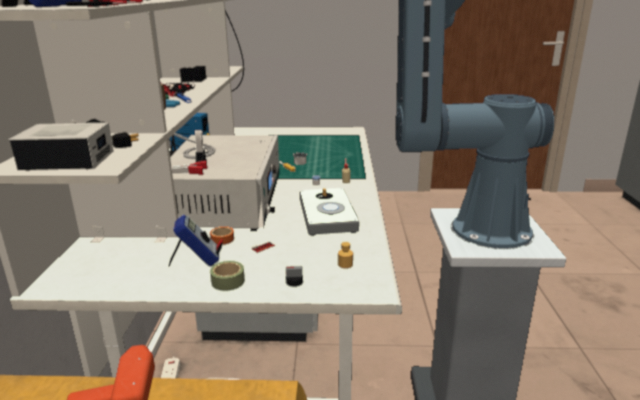

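View pics/wrist0.png

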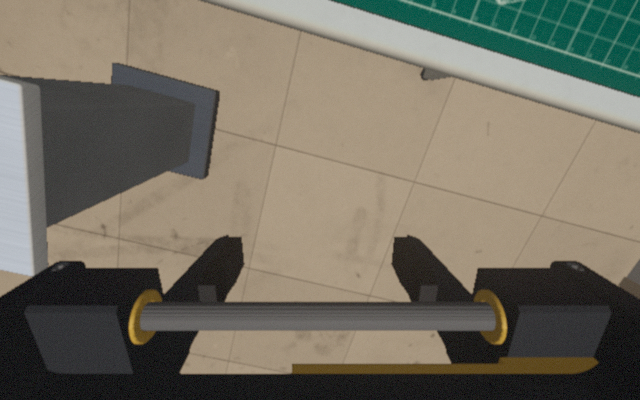

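Scene view: pan (291,198), shaft (340,212), weight (221,193), knob (233,173), board (299,182), bottle (413,268), tin (428,247). Side view: pan (331,208), shaft (324,194), weight (345,256), knob (294,274). The wrist view shows only the floor and mat edge.

```bash
cat > h.py <<'E'
import numpy as np,cv2,pickle
from scipy.spatial.transform import Rotation as R
def ray(c,u,v):
    d=R.from_quat(c["orientation"]).apply(np.linalg.inv(c["intrinsics"])@[u,v,1.]);return np.array(c["position"]),d
def plane(c,u,v,z):
    p,d=ray(c,u,v);return p+d*(z-p[2])/d[2]
def tri(a,b):
    A=[];y=[]
    for p,d in(a,b):
        d=d/np.linalg.norm(d);M=np.eye(3)-np.outer(d,d);A.append(M);y.append(M@p)
    return np.linalg.lstsq(np.vstack(A),np.hstack(y),rcond=None)[0]
def proj(c,P):
    q=R.from_quat(c["orientation"]).inv().apply(np.array(P)-c["position"]);q=np.array(c["intrinsics"])@q;return q[:2]/q[2]
E
python3 - <<'E'
from h import *
d=pickle.load(open("c0.pkl","rb"));s,e=d["scene"],d["side"]
for n,a,b,z in(("pan",(291,198),(331,208),65),("shaft",(340,207),(324,190),70),("weight",(221,183),(345,245),60),("knob",(233,168),(294,267),40),("board",(299,182),(263,247),8)):
    print(n,tri(ray(s,*a),ray(e,*b)).round(),plane(s,*a,z).round(),plane(e,*b,z).round())
print("bottle",plane(s,414,280,0),"tin",plane(s,428,253,0))
st=R.from_quat([.991447,.1305,0,-.0008]).as_matrix();print(st.round(3))
for n in d:
  if n=="wrist":
    c=d[n];print(st.T@(c["position"]-np.array([148.8,-554.9,237.8])))
E
```

```text
pan [469. -16.  61.] [467. -20.  65.] [467.  -2.  65.]
shaft [ 493. -149.   64.] [ 489. -153.   70.] [ 490. -128.   70.]
weight [434. 202.  57.] [435. 199.  60.] [431. 214.  60.]
knob [557. 283.  38.] [558. 281.  40.] [555. 289.  40.]
board [657. 113.  -1.] [645. 101.   8.] [652. 133.   8.]
bottle [ 418.52940638 -390.69056181    0.        ] tin [ 528.90204176 -368.21306058    0.        ]
[[ 0.966  0.259 -0.   ]
 [ 0.259 -0.966  0.002]
 [ 0.    -0.002 -1.   ]]
[ 8.30909278e+01 -8.48981675e-03 -1.46446230e+02]
```

>>> carry_out:
  linear:
    - [3.3,-4.2,-0.5]
    - [3.3,-4.2,-0.5]
    - [3.3,-4.2,-0.5]
    - [3.3,-4.2,-0.5]
    - [3.3,-4.2,-0.5]
    - [3.3,-4.2,-0.5]
    - [3.3,-4.2,-0.5]
    - [3.3,-4.2,-0.5]
    - [3.3,-4.2,-0.5]
    - [3.3,-4.2,-0.5]
    - [3.3,-4.2,-0.5]
    - [3.3,-4.2,-0.5]
  delta_rot:
    - [0,0,0]
    - [0,0,0]
    - [0,0,0]
    - [0,0,0]
    - [0,0,0]
    - [0,0,0]
    - [0,0,0]
    - [0,0,0]
    - [0,0,0]
    - [0,0,0]
    - [0,0,0]
    - [0,0,0]

```text
time_s: 1.65
tool_pos: [401.2, 35.8, 299.0]
tcp_rot: [0.991, 0.131, 0.0, 0.0]
force: [0.7, -1.0, -0.4]
gripper_width: 1.0
grasp_force: 0.0
```

Run:
```python
from rig import *
from h import *
s=state();print(s["time_s"],s["tool_pos"],s["tcp_rot"],s["q"])
d={}
for n in("scene","side","wrist"):
    c=capture(n);d[n]=c;cv2.imwrite(f"pics/{n}1.png",np.array(c["pixels"]))
pickle.dump(d,open("c1.pkl","wb"))
```

```text
1.65 [401.2096903   35.76829621 298.98093558] [9.91430378e-01 1.30635637e-01 3.26970355e-04 1.70898294e-04] [-2.07789118e-01 -2.81301494e-01  1.92731632e+00 -1.05330264e-04
  1.49484747e+00  1.10099498e+00]
```

View pics/wrist1.png

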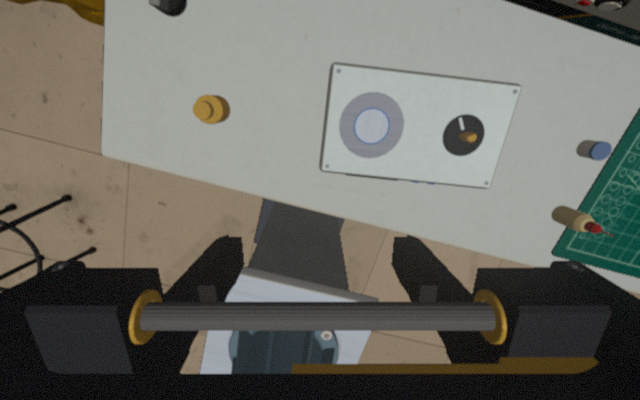

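Wrist view: weight head (207,108), pan with blue ring (372,126), disc (463,135) with brass shaft (471,138) and white line toward (461,123), knob cut off at (168,3).

Run:
```python
from h import *
d=pickle.load(open("c1.pkl","rb"));w=d["wrist"];im=np.array(w["pixels"]);hsv=cv2.cvtColor(im,cv2.COLOR_BGR2HSV)
def blob(m,x0,y0,x1,y1):
    k=np.zeros(m.shape,np.uint8);k[y0:y1,x0:x1]=m[y0:y1,x0:x1]
    cs,_=cv2.findContours(k,0,2);return max(cs,key=cv2.contourArea)
g=cv2.cvtColor(im,cv2.COLOR_BGR2GRAY)
# disc
c=blob((g<70).astype(np.uint8),435,105,495,165);e=cv2.fitEllipse(cv2.convexHull(c));print("disc",e)
D=plane(w,*e[0],48);print(D)
pts=np.array([plane(w,*p[0],48) for p in cv2.convexHull(c)]);(ce,r)=cv2.minEnclosingCircle(pts[:,:2].astype(np.float32));print(ce,r)
# pan blue ring
b=((hsv[...,0]>95)&(hsv[...,0]<130)&(hsv[...,1]>60)).astype(np.uint8)
c=blob(b,340,95,405,160);pts=np.array([plane(w,*p[0],65) for p in c]);print("ring",cv2.fitEllipse(c),cv2.minEnclosingCircle(pts[:,:2].astype(np.float32)))
# white line
c=blob((g>130).astype(np.uint8),452,115,470,131);print("line",[plane(w,*p[0],48)[:2].round(1).tolist() for p in c])
# brass shaft
b=((hsv[...,0]>10)&(hsv[...,0]<30)&(hsv[...,1]>90)).astype(np.uint8)
c=blob(b,450,120,490,155);print("shaft",cv2.boundingRect(c),cv2.minEnclosingCircle(c))
c=blob(b,185,85,235,130);print("weight",cv2.boundingRect(c))
# scale corners
c=blob((g>0).astype(np.uint8),0,0,1,1)
for u,v in((334,65),(520,86),(488,187),(322,171)):print("corner",plane(w,u,v,45).round(1))
cv2.imwrite("pics/crop1.png",np.hstack([cv2.resize(im[75:145,175:245],(400,400),interpolation=2),cv2.resize(im[100:170,430:500],(400,400),interpolation=2)]))
```

```text
disc ((462.994873046875, 134.71762084960938), (35.56004333496094, 42.486045837402344), 47.287986755371094)
[ 491.89334676 -147.52883657   48.        ]
(491.14373779296875, -147.8454132080078) 27.28973388671875
ring ((371.260498046875, 125.50012969970703), (34.43503952026367, 36.75907897949219), 35.90122985839844) ((469.783447265625, -16.782075881958008), 23.656370162963867)
line [[511.2, -132.6], [507.5, -134.3], [506.6, -136.2], [502.9, -137.9], [502.1, -139.8], [498.3, -141.5], [499.1, -144.2], [504.0, -141.9], [504.9, -140.0], [509.8, -137.7], [510.7, -135.8], [511.9, -135.3]]
shaft (459, 132, 18, 11) ((467.6764831542969, 136.5), 8.690953254699707)
weight (193, 95, 36, 29)
corner [529.5  51.2  45. ]
corner [ 570.9 -195.1   45. ]
corner [ 431.2 -217.9   45. ]
corner [388.8  27.8  45. ]
```

View pics/crop1.png

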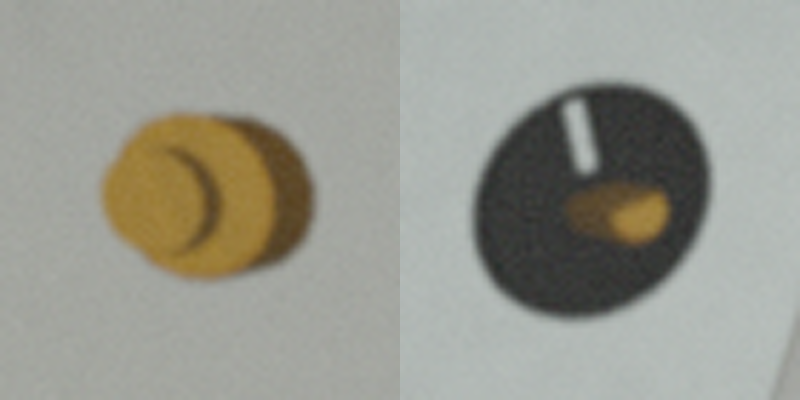

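Crop: body top circle centred near (209.5,109.5), head near (201.5,110); the white line points up and slightly left on the disc, about 34° world yaw.

Run:
```python
from h import *
d=pickle.load(open("c1.pkl","rb"));w=d["wrist"]
print("body",plane(w,209.5,109.5,38),"head",plane(w,201.5,110,62))
s=d["scene"];im=np.array(s["pixels"]);e=d["side"];im2=np.array(e["pixels"])
for c,x0,y0,x1,y1 in((s,205,170,240,215),(e,330,235,365,275)):
    hsv=cv2.cvtColor(np.array(c["pixels"]),cv2.COLOR_BGR2HSV)[y0:y1,x0:x1]
    m=((hsv[...,0]>10)&(hsv[...,0]<30)&(hsv[...,1]>110)).astype(np.uint8)
    x,y,ww,h=cv2.boundingRect(m);print(x+x0,y+y0,ww,h, plane(c,x+x0+ww/2,y+y0+h/2,31), plane(c,x+x0+ww/2,y+y0,62))
    print(proj(c,[434,205,31]))
print(proj(w,[557,283,0]),proj(w,[557,283,42]))
```

```text
body [430.00613298 202.00487565  38.        ] head [429.63052998 203.67022011  62.        ]
205 170 23 35 [448.97726212 236.08628505  31.        ] [485.80614173 270.8827037   62.        ]
[220.28950103 192.27799261]
339 242 14 26 [427.96436327 213.59003924  31.        ] [428.07180418 201.70710704  62.        ]
[343.56576637 253.31392527]
[174.0006301   -2.33608127] [157.2034725  -14.35035022]
```

>>> carry_out:
  linear:
    - [1.18,-2.56,2.5]
    - [1.18,-2.56,2.5]
    - [1.18,-2.56,2.5]
    - [1.18,-2.56,2.5]
    - [1.18,-2.56,2.5]
    - [1.2,-2.56,2.5]
    - [0,0,0]
    - [0,0,0]
  delta_rot:
    - [0,0,0]
    - [0,0,0]
    - [0,0,0]
    - [0,0,0]
    - [0,0,0]
    - [0,0,0]
    - [0,0,0]
    - [0,0,0]

```text
time_s: 2.8
tool_pos: [430.0, 199.4, 149.1]
tcp_rot: [0.992, 0.13, -0.0, 0.0]
force: [-0.5, 0.4, -0.4]
gripper_width: 1.001
grasp_force: 0.0
```

Run:
```python
from rig import *
from h import *
s=state();print(s["time_s"],s["tool_pos"],s["tcp_rot"])
w=capture("wrist");pickle.dump(w,open("c2.pkl","wb"));cv2.imwrite("pics/wrist2.png",np.array(w["pixels"]))
for P in([430,202.5,38],[430,202.5,62],[557,283,0],[557,283,42]):print(proj(w,P))
```

```text
2.8 [429.99013206 199.35740802 149.13219582] [ 9.91501660e-01  1.30093745e-01 -4.71336973e-05  2.71485660e-04]
[314.04033473 190.06344377]
[313.75859605 198.33814172]
[265.43217694  30.31539142]
[256.10179053  17.746534  ]
```

View pics/wrist2.png

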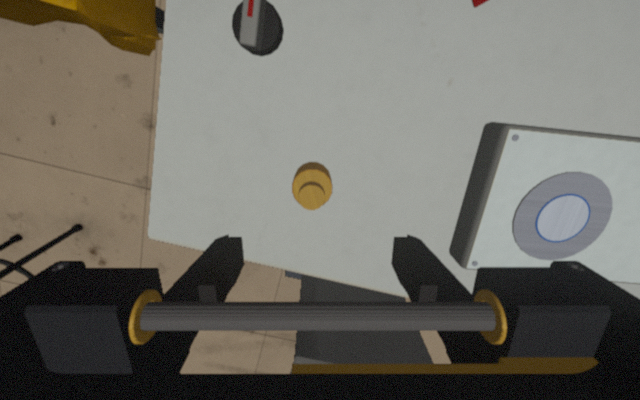

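Wrist view: body circle near (312,186), head (312,195), knob skirt (258,27) with red line at the upper end (249,8), pan ring (563,217).

Run:
```python
from h import *
w=pickle.load(open("c2.pkl","rb"));im=np.array(w["pixels"]);hsv=cv2.cvtColor(im,cv2.COLOR_BGR2HSV)
print("cam z axis",R.from_quat(w["orientation"]).as_matrix()[:,2])
H=hsv[...,0];S=hsv[...,1];V=hsv[...,2]
m=((H>10)&(H<30)&(S>90)).astype(np.uint8);k=m[150:225,280:345];x,y,a,h=cv2.boundingRect(k);print("weight bbox",x+280,y+150,a,h)
Vk=V[150:225,280:345];kb=k*(Vk>130).astype(np.uint8);x,y,a,h=cv2.boundingRect(cv2.morphologyEx(kb,cv2.MORPH_OPEN,np.ones((3,3))));print("bright",x+280,y+150,a,h)
# column profile
print(V[155:215,312])
# edges left/right extreme of 38mm circle
r=((H<8)|(H>172))&(S>120)&(V>60)
ys,xs=np.where(r[:60,200:300]);print("red px",len(xs),xs.min()+200,xs.max()+200,ys.min(),ys.max())
P=np.array([plane(w,u+200,v,42)[:2] for u,v in zip(xs,ys)]);print(P.mean(0));
vx=cv2.fitLine(np.float32(P),2,0,.01,.01).ravel();print("red line dir",vx, np.degrees(np.arctan2(vx[1],vx[0])))
# skirt: dark
dk=((V<75)&(S<90)).astype(np.uint8);c=max(cv2.findContours(dk[:70,215:300].copy(),0,2,offset=(215,0))[0],key=cv2.contourArea)
hl=cv2.convexHull(c)[:,0];hl=hl[hl[:,1]>1]
for z in(0,18):
    Q=np.array([plane(w,*p,z)[:2] for p in hl]);print(z,cv2.minEnclosingCircle(np.float32(Q)))
cv2.imwrite("pics/crop2.png",np.hstack([cv2.resize(im[0:70,220:290],(400,400),interpolation=2),cv2.resize(im[150:220,278:348],(400,400),interpolation=2)]))
```

```text
cam z axis [-0.31063685 -0.0839705  -0.94681239]
weight bbox 292 163 40 47
bright 292 170 40 40
[160 163 162 163 163 161 142 111  86  84  90  85  89  96 116 145 149 146
 148 149 148 147 149 149 149 144 123  97  89 100 125 148 151 150 151 151
 152 154 153 156 153 154 156 151 153 150 151 154 152 151 152 150 152 153
 152 159 162 161 159 160]
red px 72 247 253 0 15
[562.54469859 288.85398069]
red line dir [9.9893868e-01 4.6060331e-02 5.6254468e+02 2.8885397e+02] 2.6399965
0 ((557.0773315429688, 288.7594299316406), 22.24359130859375)
18 ((554.2271728515625, 284.6242370605469), 20.88844108581543)
```

View pics/crop2.png

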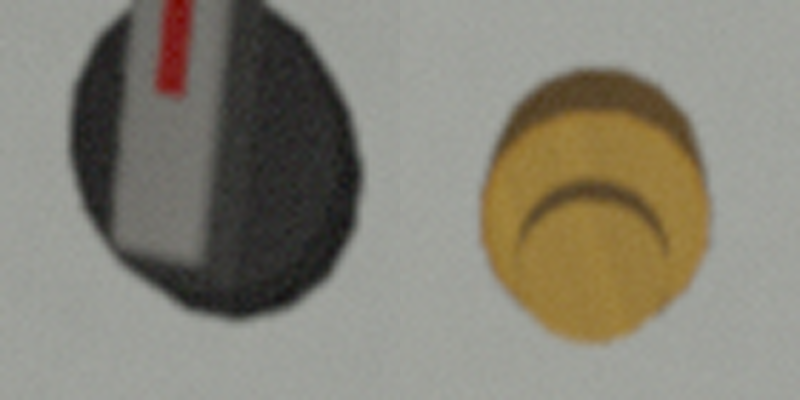

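Crop: knob bar runs nearly up-down with red at top, skirt fully visible except its top; weight body circle centred near (312,188), head near (312,198).

Run:
```python
from h import *
w=pickle.load(open("c2.pkl","rb"))
print(plane(w,312.1,188,38),plane(w,312,197.7,62))
```

```text
[431.53355136 204.83440362  38.        ] [430.17704429 204.15177052  62.        ]
```

>>> carry_out:
  linear:
    - [0.21,-0.47,3.0]
    - [0,0,4.0]
    - [0,0,4.0]
    - [0,0,2.5]
    - [0,0,0.76]
    - [0,0,0]
    - [0,0,0]
  delta_rot:
    - [0,0,0]
    - [0,0,0]
    - [0,0,0]
    - [0,0,0]
    - [0,0,0]
    - [0,0,0]
    - [0,0,0]
  hand: 8.0

```text
time_s: 3.72
tool_pos: [431.9, 205.8, 7.6]
tcp_rot: [0.991, 0.13, 0.001, -0.0]
force: [-1.0, -0.1, 0.3]
gripper_width: 0.904
grasp_force: 0.0
```

>>> carry_out:
  linear:
    - [0,0,0]
    - [0,0,0]
    - [0,0,0]
    - [0,0,0]
    - [0,0,0]
    - [0,0,0]
  delta_rot:
    - [0,0,0]
    - [0,0,0]
    - [0,0,0]
    - [0,0,0]
    - [0,0,0]
    - [0,0,0]
  hand: 3.0
  grip_force: 20

```text
time_s: 4.47
tool_pos: [430.5, 205.7, 6.1]
tcp_rot: [0.991, 0.131, -0.0, 0.0]
force: [-0.4, 0.5, -0.0]
gripper_width: 0.447
grasp_force: 20.0
```

>>> carry_out:
  linear:
    - [0,0,-2.0]
    - [0,0,-3.7]
    - [0,0,-3.7]
    - [-0.33,3.75,0]
    - [-0.33,3.75,0]
    - [-0.33,3.75,0]
    - [-0.33,3.75,0]
    - [-0.33,3.75,0]
    - [-0.32,3.76,0]
    - [0,0,0]
    - [0,0,0]
  delta_rot:
    - [0,0,0]
    - [0,0,0]
    - [0,0,0]
    - [0,0,0]
    - [0,0,0]
    - [0,0,0]
    - [0,0,0]
    - [0,0,0]
    - [0,0,0]
    - [0,0,0]
    - [0,0,0]

```text
time_s: 5.85
tool_pos: [468.9, -16.3, 99.4]
tcp_rot: [0.991, 0.13, -0.001, -0.001]
force: [-0.3, 0.4, -3.4]
gripper_width: 0.446
grasp_force: 20.0
```

Run:
```python
from rig import *
from h import *
s=state();print(s["time_s"],s["tool_pos"],s["tcp_rot"],s["force"],s["gripper_width"])
w=capture("wrist");pickle.dump(w,open("c3.pkl","wb"));im=np.array(w["pixels"]);cv2.imwrite("pics/wrist3.png",im)
hsv=cv2.cvtColor(im,cv2.COLOR_BGR2HSV);H,S,V=cv2.split(hsv)
u,v=proj(w,[469.8,-16.8,65]);print(u,v)
g=((S<70)&(V>70)).astype(np.uint8)
g=cv2.cvtColor(im,cv2.COLOR_BGR2GRAY)
c=max(cv2.findContours(((g<75)).astype(np.uint8)[100:205,420:640].copy(),0,2,offset=(420,100))[0],key=cv2.contourArea);hl=cv2.convexHull(c)[:,0]
print(cv2.boundingRect(c),cv2.minEnclosingCircle(np.float32([plane(w,*p,48)[:2] for p in hl])))
```

```text
5.85 [468.91145138 -16.32366495  99.43613554] [ 9.91485830e-01  1.30210948e-01 -7.98683430e-04 -5.65143435e-04] [-0.34764348  0.42647852 -3.43037675] 0.44594304420955094
318.2649134741853 223.22303482814127
(467, 194, 52, 11) ((511.5771789550781, -141.46319580078125), 19.190156936645508)
```

View pics/wrist3.png

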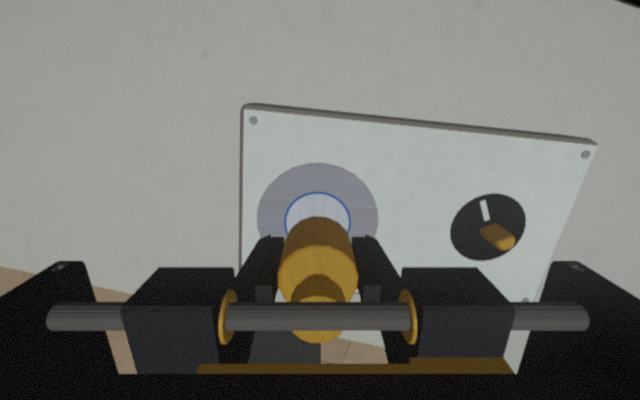

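Wrist view: the weight hangs over the pan; ring spans u 285–350 with its top at v≈192, disc bounded 450–526 × 194–260, white line (482,200)–(487,220).

Run:
```python
from h import *
w=pickle.load(open("c3.pkl","rb"));im=np.array(w["pixels"]);g=cv2.cvtColor(im,cv2.COLOR_BGR2GRAY);H,S,V=cv2.split(cv2.cvtColor(im,cv2.COLOR_BGR2HSV))
b=((H>100)&(H<130)&(S>110)).astype(np.uint8);ys,xs=np.where(b[185:235,275:360]);P=np.array([plane(w,u+275,v+185,65)[:2] for u,v in zip(xs,ys)])
A=np.c_[2*P,np.ones(len(P))];x=np.linalg.lstsq(A,(P**2).sum(1),rcond=None)[0];print("ring",len(P),x[:2],np.sqrt(x[2]+x[:2]@x[:2]))
c=max(cv2.findContours((V<100).astype(np.uint8)[185:266,440:535].copy(),0,2,offset=(440,185))[0],key=cv2.contourArea);hl=cv2.convexHull(c)[:,0]
print(cv2.boundingRect(c),cv2.minEnclosingCircle(np.float32([plane(w,*p,48)[:2] for p in hl])))
m=(V>130).astype(np.uint8)[195:225,475:495];n,l,st,ce=cv2.connectedComponentsWithStats(m);print(st)
i=1+np.argmin([abs(ce[k]-[9,14]).sum() for k in range(1,n)]);ys,xs=np.where(l==i)
P=np.array([plane(w,u+475,v+195,48)[:2] for u,v in zip(xs,ys)]);f=cv2.fitLine(np.float32(P),2,0,.01,.01).ravel();print("line",f,np.degrees(np.arctan2(f[1],f[0])))
# table/scale edges
```

```text
ring 134 [469.81747324 -15.84023671] 22.817649380542527
(451, 194, 74, 66) ((492.4151916503906, -146.54833984375), 28.468856811523438)
[[  0   0  20  30 474]
 [  0   0   7   3  12]
 [  5   5  10  21 114]]
line [   0.79448545    0.6072832   505.5229     -137.75096   ] 37.39332
```

>>> carry_out:
  linear:
    - [0.1,0,0.8]
    - [0,0,0.8]
    - [0,0,0.5]
    - [0,0,0.3]
    - [0,0,0.25]
    - [0,0,0.2]
    - [0,0,0.15]
    - [0,0,0]
    - [0,0,0]
  delta_rot:
    - [0,0,0]
    - [0,0,0]
    - [0,0,0]
    - [0,0,0]
    - [0,0,0]
    - [0,0,0]
    - [0,0,0]
    - [0,0,0]
    - [0,0,0]

```text
time_s: 7.02
tool_pos: [470.9, -16.6, 70.3]
tcp_rot: [0.991, 0.131, 0.0, 0.0]
force: [-0.9, 0.3, -2.7]
gripper_width: 0.446
grasp_force: 20.0
```

>>> carry_out:
  linear:
    - [0,0,0]
    - [0,0,0]
    - [0,0,0]
    - [0,0,0]
  delta_rot:
    - [0,0,0]
    - [0,0,0]
    - [0,0,0]
    - [0,0,0]
  hand: 7.0

```text
time_s: 7.52
tool_pos: [470.9, -16.6, 70.2]
tcp_rot: [0.991, 0.131, 0.0, 0.0]
force: [1.0, -0.5, 0.4]
gripper_width: 0.79
grasp_force: 0.0
```

>>> carry_out:
  linear:
    - [0,0,-1.0]
    - [0,0,-3.0]
    - [0,0,-3.0]
    - [0,0,-3.0]
    - [0,0,-1.0]
    - [0,0,0]
  delta_rot:
    - [0,0,0]
    - [0,0,0]
    - [0,0,0]
    - [0,0,0]
    - [0,0,0]
    - [0,0,0]
  hand: 8.0

```text
time_s: 8.28
tool_pos: [471.0, -16.6, 180.6]
tcp_rot: [0.991, 0.131, 0.001, 0.0]
force: [0.4, -0.1, -0.4]
gripper_width: 0.907
grasp_force: 0.0
```

Run:
```python
from rig import *
from h import *
s=state();print(s["time_s"],s["tool_pos"],s["tcp_rot"])
w=capture("wrist");pickle.dump(w,open("c4.pkl","wb"));im=np.array(w["pixels"]);cv2.imwrite("pics/wrist4.png",im)
```

```text
8.275 [471.02135106 -16.62795334 180.56532124] [9.91444634e-01 1.30526105e-01 6.29081798e-04 2.79735685e-04]
```

View pics/wrist4.png

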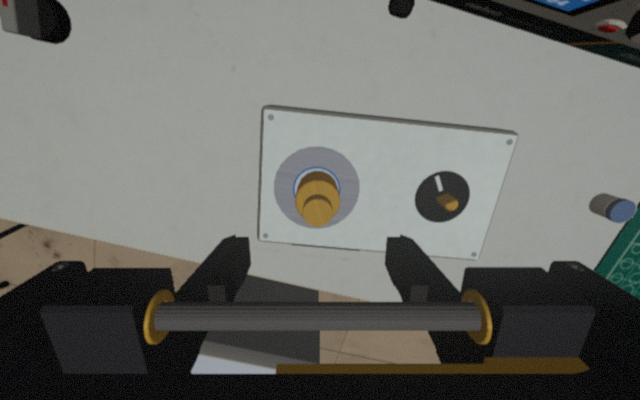

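>>> carry_out:
  linear:
    - [2.0,-3.38,0]
    - [2.0,-3.38,0]
    - [2.0,-3.38,0]
    - [2.0,-3.38,0]
    - [2.0,-3.38,0]
    - [2.0,-3.38,0]
    - [2.0,-3.38,0]
    - [2.0,-3.38,0]
    - [0,0,0]
    - [0,0,0]
    - [0,0,0]
    - [0,0,0]
  delta_rot:
    - [0,0,0]
    - [0,0,0]
    - [0,0,0]
    - [0,0,0]
    - [0,0,0]
    - [0,0,0]
    - [0,0,0]
    - [0,0,0]
    - [0,0,0.11]
    - [0,0,0.1]
    - [0,0,0]
    - [0,0,0]

```text
time_s: 9.82
tool_pos: [554.8, 285.8, 179.0]
tcp_rot: [1.0, 0.027, -0.001, 0.0]
force: [0.6, 0.7, 0.5]
gripper_width: 0.909
grasp_force: 0.0
```

Run:
```python
from rig import *
from h import *
s=state();print(s["time_s"],s["tool_pos"],s["tcp_rot"])
w=capture("wrist");pickle.dump(w,open("c5.pkl","wb"));im=np.array(w["pixels"])
u,v=map(int,proj(w,[556,287,20]));print(u,v)
cv2.imwrite("pics/crop5.png",cv2.resize(im[v-50:v+50,u-50:u+50],(600,600),interpolation=2))
```

```text
9.825 [554.83440969 285.78647259 179.0452567 ] [ 9.99641650e-01  2.67555974e-02 -8.17003592e-04  2.06116760e-04]
316 176
```

View pics/crop5.png

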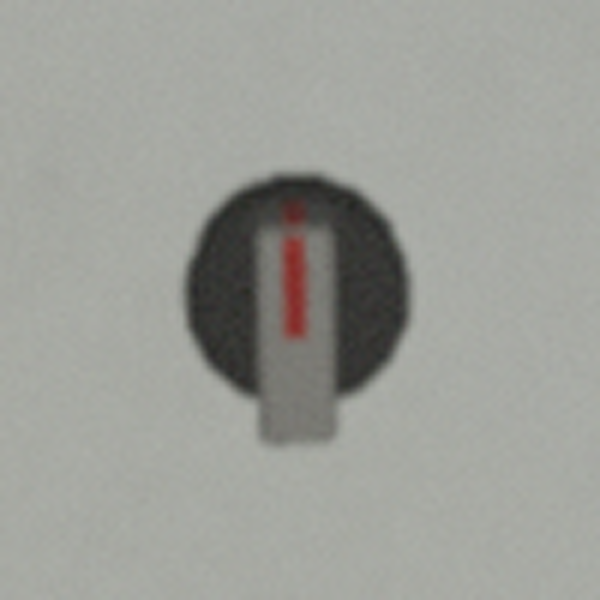

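Wrist4: the weight stands upright and concentric on the pan. Crop5: the bar is near vertical, top face corners (255,232), (334,230), (337,438), (262,441), red at the top.

Run:
```python
from h import *
w=pickle.load(open("c5.pkl","rb"));im=np.array(w["pixels"]);H,S,V=cv2.split(cv2.cvtColor(im,cv2.COLOR_BGR2HSV))
C=np.array([plane(w,266+a/6,126+b/6,42)[:2] for a,b in((255,230),(334,228),(337,440),(262,442))])
print(C.mean(0));f=(C[0]+C[1])/2;b=(C[2]+C[3])/2;print(np.linalg.norm(f-b),np.linalg.norm(C[0]-C[1]),np.degrees(np.arctan2(*(f-b)[::-1])))
# same by mask
m=((V>85)&(V<140)).astype(np.uint8)
r=((H<8)|(H>172))&(S>120)&(V>80)
ys,xs=np.where(r[165:184,310:320]);P=np.array([plane(w,u+310,v+165,42)[:2] for u,v in zip(xs,ys)]);l=cv2.fitLine(np.float32(P),2,0,.01,.01).ravel();print("red",l,np.degrees(np.arctan2(l[1],l[0])))
c=max(cv2.findContours((V<110).astype(np.uint8)[145:205,285:345].copy(),0,2,offset=(285,145))[0],key=cv2.contourArea);hl=cv2.convexHull(c)[:,0]
print("skirt",[cv2.minEnclosingCircle(np.float32([plane(w,*p,z)[:2] for p in hl])) for z in (0,9,18)])
# shaft from c4
w=pickle.load(open("c4.pkl","rb"));im=np.array(w["pixels"]);H,S,V=cv2.split(cv2.cvtColor(im,cv2.COLOR_BGR2HSV))
c=max(cv2.findContours((V<100).astype(np.uint8)[160:230,405:480].copy(),0,2,offset=(405,160))[0],key=cv2.contourArea);hl=cv2.convexHull(c)[:,0]
print(cv2.boundingRect(c),cv2.minEnclosingCircle(np.float32([plane(w,*p,48)[:2] for p in hl])))
m=(V[174:194,431:445]>130).astype(np.uint8);ys,xs=np.where(m);print(m.sum(),xs.min(),xs.max(),ys.min(),ys.max());P=np.array([plane(w,u+431,v+174,48)[:2] for u,v in zip(xs,ys)]);l=cv2.fitLine(np.float32(P),2,0,.01,.01).ravel();print("line",l,np.degrees(np.arctan2(l[1],l[0])))
b=((H>8)&(H<30)&(S>100)).astype(np.uint8)[185:215,430:465];print("brass bbox",cv2.boundingRect(b))
bb=b*(V[185:215,430:465]>120).astype(np.uint8);x,y,a,h=cv2.boundingRect(bb);print("top",x+430,y+185,a,h,plane(w,x+430+a/2,y+185+h/2,70))
print("exp",proj(w,[492,-148,70]),proj(w,[492,-148,48]))
```

```text
[555.76817546 287.44677608]
38.642513669366814 13.557098553798868 4.265019545829478
red [9.9669844e-01 8.1192426e-02 5.6454034e+02 2.8852475e+02] 4.6571097
skirt [((553.3758544921875, 288.2146301269531), 23.72145652770996), ((555.719970703125, 288.2680969238281), 23.064878463745117), ((558.064208984375, 288.3216552734375), 22.408430099487305)]
(415, 171, 54, 51) ((491.8915710449219, -146.9104461669922), 28.278621673583984)
61 0 10 0 16
line [   0.77033764    0.6376362   505.58658    -137.26813   ] 39.61578
brass bbox (7, 9, 22, 17)
top 446 201 12 9 [ 491.02205102 -148.21575449   70.        ]
exp [452.20326899 204.54508944] [442.66929038 197.19423709]
```

>>> carry_out:
  linear:
    - [0.13,-0.18,3.0]
    - [0,0,4.0]
    - [0,0,4.0]
    - [0,0,3.0]
    - [0,0,1.4]
    - [0,0,0.4]
    - [0,0,0]
    - [0,0,0]
  delta_rot:
    - [0,0,-0.02]
    - [0,0,0]
    - [0,0,0]
    - [0,0,0]
    - [0,0,0]
    - [0,0,0]
    - [0,0,0]
    - [0,0,0]
  hand: 5.0

```text
time_s: 10.88
tool_pos: [557.5, 288.3, 23.6]
tcp_rot: [0.999, 0.036, 0.001, -0.0]
force: [-0.3, 0.4, -0.3]
gripper_width: 0.565
grasp_force: 0.0
```

>>> carry_out:
  linear:
    - [0,0,0]
    - [0,0,0]
    - [0,0,0]
    - [0,0,0]
    - [0,0,0]
    - [0,0,0]
  delta_rot:
    - [0,0,0]
    - [0,0,0]
    - [0,0,0]
    - [0,0,0]
    - [0,0,0]
    - [0,0,0]
  hand: 0.5
  grip_force: 30

```text
time_s: 11.62
tool_pos: [556.5, 287.9, 22.1]
tcp_rot: [0.999, 0.036, -0.0, 0.0]
force: [-0.1, 0.6, 0.6]
gripper_width: 0.156
grasp_force: 30.0
```

>>> carry_out:
  linear:
    - [0,0,-1.0]
    - [0,0,-3.0]
    - [0,0,-4.0]
    - [0,0,-4.0]
    - [0,0,-3.0]
    - [0,0,0]
    - [0,0,0]
  delta_rot:
    - [0,0,0]
    - [0,0,-0.14]
    - [0,0,-0.14]
    - [0,0,-0.14]
    - [0,0,-0.145]
    - [0,0,0]
    - [0,0,0]

```text
time_s: 12.5
tool_pos: [555.7, 287.7, 170.9]
tcp_rot: [0.95, 0.312, -0.001, -0.0]
force: [-0.2, 0.2, -0.9]
gripper_width: 0.158
grasp_force: 30.0
```

>>> carry_out:
  linear:
    - [-3.11,3.12,0]
    - [-3.11,3.12,0]
    - [-3.11,3.12,0]
    - [-3.11,3.12,0]
    - [-3.11,3.12,0]
    - [-3.11,3.12,0]
    - [-3.11,3.12,0]
    - [-3.11,3.12,0]
    - [-3.11,3.12,0]
    - [-3.11,3.12,0]
    - [0,0,0]
    - [0,0,0]
  delta_rot:
    - [0,0,0]
    - [0,0,0]
    - [0,0,0]
    - [0,0,0]
    - [0,0,0]
    - [0,0,0]
    - [0,0,0]
    - [0,0,0]
    - [0,0,0]
    - [0,0,0]
    - [0,0,0]
    - [0,0,0]

```text
time_s: 14.0
tool_pos: [491.1, -147.1, 170.6]
tcp_rot: [0.95, 0.312, -0.001, -0.001]
force: [-0.3, -0.6, -0.4]
gripper_width: 0.157
grasp_force: 30.0
```

Run:
```python
from rig import *
from h import *
s=state();T=R.from_quat(s["tcp_rot"]);print(s["time_s"],s["tool_pos"],s["tcp_rot"],np.degrees(np.arctan2(*T.as_matrix()[:2,0][::-1])),s["gripper_width"])
w=capture("wrist");pickle.dump(w,open("c6.pkl","wb"));im=np.array(w["pixels"]);H,S,V=cv2.split(cv2.cvtColor(im,cv2.COLOR_BGR2HSV));cv2.imwrite("pics/wrist6.png",im)
p=s["tool_pos"]
for n,q in(("bar +x top",[20,0,-20]),("bar -x top",[-20,0,-20]),("skirt front low",[21.5,0,22]),("skirt front hi",[21.5,0,4])):print(n,proj(w,p+T.apply(q)))
print("disc",proj(w,[491.8,-147.8,48]),"tip",proj(w,[491.8,-147.8,70]))
r=(((H<8)|(H>172))&(S>120)&(V>60)).astype(np.uint8);n,l,st,ce=cv2.connectedComponentsWithStats(r);print([(st[i].tolist(),ce[i].round(1).tolist()) for i in range(1,n) if st[i,4]>8])
```

```text
14.0 [ 491.11894882 -147.10757265  170.58576395] [ 9.50023547e-01  3.12174360e-01 -8.61465214e-04 -1.29857641e-03] 36.38074978525513 0.1574062058992133
bar +x top [317.87729646 233.45986513]
bar -x top [317.80453678 299.67383996]
skirt front low [317.74951871 201.71029001]
skirt front hi [317.79770904 212.40792895]
disc [318.90093306 187.1383581 ] tip [318.95852542 194.13229965]
[([495, 64, 11, 10, 73], [500.2, 68.1]), ([314, 219, 8, 15, 86], [317.4, 226.0]), ([314, 238, 8, 31, 220], [317.1, 252.9])]
```

Run:
```python
from h import *
w=pickle.load(open("c6.pkl","rb"));im=np.array(w["pixels"]);H,S,V=cv2.split(cv2.cvtColor(im,cv2.COLOR_BGR2HSV))
for v in range(156,206,4):
    print(v,' '.join(f"{x:3d}" for x in V[v,284:354:2]))
m=(V[160:186,308:330]>110).astype(np.uint8);n,l,st,ce=cv2.connectedComponentsWithStats(m);print(st.tolist(),ce.round(1).tolist())
# disc circle fit from edge points per row
P=[]
for v in range(160,200,2):
    row=cv2.GaussianBlur(V,(3,3),0)[v].astype(int);d=np.where(row[270:365]<110)[0]
    if len(d)>5:P+= [plane(w,270+d[0]-.5,v,48)[:2],plane(w,270+d[-1]+.5,v,48)[:2]]
P=np.array(P);A=np.c_[2*P,np.ones(len(P))];x=np.linalg.lstsq(A,(P**2).sum(1),rcond=None)[0];print("disc",x[:2],np.sqrt(x[2]+x[:2]@x[:2]))
print("red/col v 205..275 at u=317:",[(v,*im[v,317].tolist()) for v in range(196,274,2)])
```

```text
156 187 190 188 188 190 189 187 190 190 188 190 189 189 188 189 192 189 189 190 189 186 188 188 189 190 189 192 190 190 191 192 193 192 192 188
160 190 188 189 189 188 190 189 189 188 189 190 188 173 135 111  82  69  71  67  74  85 106 140 169 187 188 188 189 191 190 193 190 195 192 192
164 188 188 188 189 187 189 188 189 184 148  77  52  56  58  56  58 109 189 180  73  61  60  61  57  56  71 138 184 192 191 191 192 191 192 194
168 187 188 188 188 188 190 184 124  60  59  59  57  60  58  59  59 105 184 177  76  53  63  61  54  61  61  61  61 112 186 192 192 193 190 193
172 188 187 188 188 188 168  69  55  59  60  58  60  60  56  59  58  97 181 178  77  60  58  56  62  58  62  56  55  58  67 175 194 194 193 188
176 191 189 189 191 171  61  58  57  63  58  59  57  60  59  56  59  91 185 178  77  58  62  60  55  58  56  63  59  55  58  70 174 193 191 191
180 192 189 192 186  90  50  58  56  57  52  59  58  54  56  52  56  63  82  85  50  60  60  53  61  57  57  64  62  59  61  60  83 187 190 194
184 189 190 191 178  57  54  55  55  55  54  58  52  56  54  62  72  83  77  73  76  79  65 
[... 1054 characters left out ...]
2, 50, 49), (204, 42, 40, 34), (206, 42, 45, 47), (208, 40, 42, 40), (210, 46, 49, 45), (212, 40, 36, 39), (214, 42, 43, 41), (216, 46, 46, 49), (218, 43, 50, 69), (220, 35, 37, 76), (222, 30, 30, 69), (224, 43, 41, 79), (226, 29, 34, 74), (228, 36, 40, 76), (230, 37, 36, 80), (232, 36, 41, 89), (234, 77, 84, 88), (236, 96, 104, 102), (238, 50, 54, 116), (240, 41, 40, 137), (242, 33, 33, 134), (244, 33, 33, 131), (246, 37, 38, 134), (248, 39, 47, 136), (250, 25, 23, 128), (252, 35, 37, 133), (254, 38, 40, 134), (256, 27, 29, 130), (258, 40, 42, 135), (260, 25, 32, 130), (262, 32, 37, 133), (264, 30, 37, 134), (266, 37, 37, 135), (268, 50, 55, 132), (270, 110, 115, 119), (272, 110, 117, 117)]
```

>>> carry_out:
  linear:
    - [0.06,0.14,1.0]
    - [0,0,2.0]
    - [0,0,2.5]
    - [0,0,1.5]
    - [0,0,0.5]
    - [0,0,0]
    - [0,0,0]
  delta_rot:
    - [0,0,0]
    - [0,0,0]
    - [0,0,0]
    - [0,0,0]
    - [0,0,0]
    - [0,0,0]
    - [0,0,0]
  grip_force: 40

```text
time_s: 14.92
tool_pos: [493.9, -148.9, 97.9]
tcp_rot: [0.95, 0.313, 0.001, 0.001]
force: [-0.5, -0.2, -0.3]
gripper_width: 0.152
grasp_force: 40.0
```

Run:
```python
from rig import *
from h import *
s=state();T=R.from_quat(s["tcp_rot"]);p=s["tool_pos"];print(s["time_s"],p,s["force"])
d={n:capture(n) for n in("scene","side","wrist")};pickle.dump(d,open("c7.pkl","wb"))
t=T.inv().apply(np.array([492.0,-147.7,48])-p);print("shaft in tool",t)
w=d["wrist"];im=np.array(w["pixels"]);H,S,V=cv2.split(cv2.cvtColor(im,cv2.COLOR_BGR2HSV))
P=[]
for v in range(150,260,2):
    row=cv2.GaussianBlur(V,(3,3),0)[v].astype(int);dd=np.where(row[250:390]<110)[0]
    print(v,dd[0]+250,dd[-1]+250,end=' | ') if len(dd) else 0
m=(V>120)&(S<60);print()
for v in range(150,200,6):print(v,V[v,304:334:2])
print("disc proj",proj(w,[492,-147.7,48]),[proj(w,p+T.apply(q)).round(1) for q in([20,0,-20],[21.5,0,4],[21.5,0,22])])
```

```text
14.925 [ 493.91808637 -148.93023857   97.9292334 ] [-0.47028965 -0.23958978 -0.29042594]
shaft in tool [-0.8414311  -2.20023154 49.92566339]
182 304 327 | 184 299 332 | 186 295 335 | 188 292 338 | 190 290 340 | 192 288 342 | 194 286 344 | 196 284 346 | 198 283 347 | 200 282 348 | 202 281 349 | 204 280 350 | 206 279 350 | 208 279 351 | 210 279 351 | 212 278 352 | 214 278 352 | 216 278 352 | 218 278 352 | 220 278 352 | 222 279 351 | 224 279 351 | 226 280 350 | 228 281 349 | 230 282 350 | 232 283 350 | 234 283 351 | 236 283 351 | 238 283 352 | 240 281 353 | 242 280 354 | 244 280 355 | 246 279 356 | 248 278 357 | 250 277 358 | 252 276 359 | 254 275 360 | 256 274 361 | 258 273 362 | 
150 [177 181 178 177 178 179 178 179 179 177 176 178 178 175 174]
156 [176 177 178 179 179 179 178 177 179 178 177 175 175 175 175]
162 [178 177 178 177 180 176 180 176 177 176 177 178 178 178 180]
168 [176 177 177 177 178 179 177 177 177 174 176 178 178 178 175]
174 [177 179 179 177 179 176 175 173 176 176 175 175 177 179 175]
180 [174 165 155 149 128 129 129 134 146 153 165 174 175 178 177]
186 [ 49  47  54  58 147 175 166  76  47  51  50  49  45  52  52]
192 [ 48  50  54  49 131 177 174  96  49  44  45  49  49  52  54]
198 [ 50  49  48  49 133 175 175  98  51  49  51  46  44  48  51]
disc proj [314.84936793 216.6504553 ] [array([318. , 233.4]), array([317.9, 212.4]), array([317.8, 201.7])]
```

>>> carry_out:
  linear:
    - [0,0,0]
    - [0,0,0]
    - [0,0,0]
    - [0,0,0]
  delta_rot:
    - [0,0,0]
    - [0,0,0]
    - [0,0,0]
    - [0,0,0]

```text
time_s: 15.58
tool_pos: [493.3, -148.6, 97.1]
tcp_rot: [0.95, 0.313, 0.0, -0.0]
force: [-0.4, -0.3, -0.3]
gripper_width: 0.154
grasp_force: 40.0
```

```bash
cat > m.py <<'E'
from rig import *
from h import *
s=state();T=R.from_quat(s["tcp_rot"]);p=s["tool_pos"];print(s["time_s"],p,s["force"],"yaw",np.degrees(np.arctan2(*T.as_matrix()[:2,0][::-1])))
w=capture("wrist");pickle.dump(w,open("c8.pkl","wb"))
print("shaft in tool",T.inv().apply(np.array([492.0,-147.7,48])-p))
im=np.array(w["pixels"]);H,S,V=cv2.split(cv2.cvtColor(im,cv2.COLOR_BGR2HSV));B=cv2.GaussianBlur(V,(3,3),0)
P=[]
for v in range(176,250):
    dd=np.where(B[v,250:390]<110)[0]
    if len(dd)>25 and dd[0]>5:P+=[(plane(w,249.5+dd[0],v,48)[:2]),(plane(w,250.5+dd[-1],v,48)[:2])]
P=np.array(P);P=P[np.hypot(*(P-[492,-147.7]).T)<31]
A=np.c_[2*P,np.ones(len(P))];x=np.linalg.lstsq(A,(P**2).sum(1),rcond=None)[0];print("disc",x[:2],np.sqrt(x[2]+x[:2]@x[:2]),len(P))
r=(((H<8)|(H>172))&(S>120)&(V>60)).astype(np.uint8);n,l,st,ce=cv2.connectedComponentsWithStats(r);print([(st[i].tolist(),ce[i].round(1).tolist()) for i in range(1,n) if st[i,4]>20],proj(w,p+T.apply([20,0,-20])))
m=((V>110)&(S<70)).astype(np.uint8)[184:202,300:335];n,l,st,ce=cv2.connectedComponentsWithStats(m)
for i in range(1,n):
    if st[i,4]>20:
        ys,xs=np.where(l==i);Q=np.array([plane(w,u+300,v+184,48)[:2] for u,v in zip(xs,ys)]);f=cv2.fitLine(np.float32(Q),2,0,.01,.01).ravel();print("line",st[i],f[2:],np.degrees(np.arctan2(f[1],f[0])))
E
python3 m.py
```

```text
15.575 [ 493.29315316 -148.60836763   97.11316931] [-0.41464099 -0.34580111 -0.34701849] yaw 36.48770062595068
shaft in tool [-0.50005062 -1.49881551 49.11317825]
disc [ 491.87368754 -147.91291829] 28.557508007653695 106
[([572, 49, 25, 17, 173], [585.1, 56.0]), ([314, 220, 8, 13, 81], [317.3, 226.3]), ([314, 238, 8, 31, 222], [317.1, 252.8])] [317.88962971 233.49119163]
line [ 13   1   6  17 102] [ 507.10373 -136.37746] 36.369965
```

>>> carry_out:
  linear:
    - [-0.02,-0.1,0.2]
    - [0,0,0.1]
    - [0,0,0.2]
    - [0,0,0.2]
    - [0,0,0.2]
    - [0,0,0.2]
    - [0,0,0]
    - [0,0,0]
  delta_rot:
    - [0,0,0]
    - [0,0,0]
    - [0,0,0]
    - [0,0,0]
    - [0,0,0]
    - [0,0,0]
    - [0,0,0]
    - [0,0,0]

```text
time_s: 16.62
tool_pos: [492.6, -147.9, 86.1]
tcp_rot: [0.95, 0.313, 0.0, -0.0]
force: [0.8, 0.9, 0.1]
gripper_width: 0.159
grasp_force: 40.0
```

>>> carry_out:
  linear:
    - [0,0,0.2]
    - [0,0,0.2]
    - [0,0,0.2]
    - [0,0,0.15]
    - [0,0,0]
    - [0,0,0]
  delta_rot:
    - [0,0,0]
    - [0,0,0]
    - [0,0,0]
    - [0,0,0]
    - [0,0,0]
    - [0,0,0]

```text
time_s: 17.38
tool_pos: [492.6, -148.0, 78.6]
tcp_rot: [0.95, 0.313, 0.0, 0.0]
force: [-0.1, 0.0, -0.9]
gripper_width: 0.154
grasp_force: 40.0
```

>>> carry_out:
  linear:
    - [0,0,0.15]
    - [0,0,0.15]
    - [0,0,0.1]
    - [0,0,0]
    - [0,0,0]
    - [0,0,0]
  delta_rot:
    - [0,0,0]
    - [0,0,0]
    - [0,0,0]
    - [0,0,0]
    - [0,0,0]
    - [0,0,0]

```text
time_s: 18.12
tool_pos: [492.7, -148.0, 74.8]
tcp_rot: [0.95, 0.313, 0.0, 0.0]
force: [0.1, 0.7, 3.8]
gripper_width: 0.157
grasp_force: 40.0
```

>>> carry_out:
  linear:
    - [0,0,0.1]
    - [0,0,0.1]
    - [0,0,0.1]
    - [0,0,0.05]
    - [0,0,0]
    - [0,0,0]
    - [0,0,0]
    - [0,0,0]
  delta_rot:
    - [0,0,0]
    - [0,0,0]
    - [0,0,0]
    - [0,0,0]
    - [0,0,0]
    - [0,0,0]
    - [0,0,0]
    - [0,0,0]

```text
time_s: 19.12
tool_pos: [492.8, -148.1, 71.9]
tcp_rot: [0.95, 0.313, 0.0, 0.0]
force: [-2.8, 0.7, 10.2]
gripper_width: 0.154
grasp_force: 40.0
```

>>> carry_out:
  linear:
    - [0,0,0.05]
    - [0,0,0.05]
    - [0,0,0.05]
    - [0,0,0]
    - [0,0,0]
    - [0,0,0]
    - [0,0,0]
    - [0,0,0]
  delta_rot:
    - [0,0,0]
    - [0,0,0]
    - [0,0,0]
    - [0,0,0]
    - [0,0,0]
    - [0,0,0]
    - [0,0,0]
    - [0,0,0]

```text
time_s: 20.12
tool_pos: [493.1, -148.2, 71.6]
tcp_rot: [0.95, 0.313, 0.0, 0.0]
force: [-6.1, 2.8, 21.1]
gripper_width: 0.155
grasp_force: 40.0
```

Run:
```python
from rig import *
from h import *
s=state();print(s["time_s"],s["tool_pos"],s["force"],s["torque"],s["gripper_width"],s["grasp_force"])
w=capture("wrist");im=np.array(w["pixels"]);H,S,V=cv2.split(cv2.cvtColor(im,cv2.COLOR_BGR2HSV))
T=R.from_quat(s["tcp_rot"]);p=s["tool_pos"]
r=(((H<8)|(H>172))&(S>120)&(V>60)).astype(np.uint8);n,l,st,ce=cv2.connectedComponentsWithStats(r);print([(st[i].tolist(),ce[i].round(1).tolist()) for i in range(1,n) if st[i,4]>20])
# weight head in side + scene
for n in("side","scene"):
    c=capture(n);hs=cv2.cvtColor(np.array(c["pixels"]),cv2.COLOR_BGR2HSV);u,v=map(int,proj(c,[469.8,-16.3,92]))
    k=hs[v-30:v+30,u-20:u+20];m=((k[...,0]>10)&(k[...,0]<30)&(k[...,1]>110)).astype(np.uint8);nn,l,st,ce=cv2.connectedComponentsWithStats(m);i=1+np.argmax(st[1:,4]) if nn>1 else 0
    print(n,(st[i,:4]+[u-20,v-30,0,0]).tolist(),"exp top",proj(c,[469.8,-16.3,123]),"bottom",proj(c,[469.8,-16.3,61]))
```

```text
20.125 [ 493.05846464 -148.18829009   71.56633429] [-6.09542882  2.83077329 21.10415031] [ 0.5287968   1.13271722 -0.00146792] 0.15519878152298983 40.00475795008242
[([626, 39, 14, 8, 61], [633.6, 41.3]), ([314, 219, 7, 14, 73], [317.2, 226.1]), ([314, 238, 8, 31, 222], [317.1, 252.9])]
side [323, 186, 13, 24] exp top [330.19471723 187.70079814] bottom [330.20255325 207.20507528]
scene [284, 175, 16, 26] exp top [289.60318304 176.04778466] bottom [290.70686039 198.56109327]
```

```bash
python3 -c "from rig import *;print(hand_in())"
```

```text
the job is handed in; nothing more can be done
None
```

The job is handed in, with no verdict returned: the check weight stands released in the middle of the pan, and the knob is on the D-shaft, aligned and pressed to its stop with about 21 N, at 20 s of the 51 s allowed.

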